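Make up two florist's kits from the stock on the bench

TASK

Make up the two kits on the florist's bench. Table-setting kit, in the wooden crate: the small terracotta pot upright in the wide compartment and the candle upright in the narrow one. Binding kit, on the sloping metal tray: the wire reel and the cardboard carton side by side, each flat on the sloping floor and slid down until it rests against the stop at the low end; leave the large pot and the spiked flower holder standing where they are.

Things in the scene. Friction and masses are not known exactly. Their poses are not given: they have to be found in the camera images.
- small_pot_c (a point): Centre (half-way up) of the small open terracotta flower pot, loose, 50 mm high, standing upright. Rim band 54 mm across over its upper 20 mm (the place to grip it, from outside, 15 mm above this point); below the band it tapers from 49 to 39 mm at the foot. About 70 g. Its z axis is its upright axis.
- large_pot_c (a point): Centre of the large terracotta pot, same form as the small one, loose, 68 mm high, rim 68 mm across. Not part of either kit: it stays where it stands.
- candle_c (a point): Centre (half-way up) of a short white pillar candle, loose, a plain cylinder 46 mm across and 62 mm high, standing upright, with a thin black wick (6 mm, seen only). About 90 g. Its z axis is its upright axis.
- reel_c (a point): Centre (half-way up) of a reel of green binding wire, loose, standing on one of its two pale wooden flanges: flanges 52 mm across, wire between them 49 mm across, 45 mm high. About 120 g. Its z axis is the reel's axis.
- carton_c (a point): Centre (half-way up) of a small closed cardboard carton with a white paper strip over its top, loose, 48 x 48 mm square (sides along its x and y axes), 46 mm high. About 100 g. Its z axis is its upright axis.
- frog_c (a point): Centre of a flower holder: a low dark steel disc with brass spikes, 64 mm across, 24 mm high, loose and heavy. Not part of either kit: it stays where it stands.
- crate: Low wooden crate (fixed; place and yaw vary). Origin: centre of its underside. Outside 160 (x) x 236 (y) x 30 mm high; walls and floor 6 mm thick (inner floor at z = 6 mm). A full-height partition, 6 mm, along x at y = -22 mm makes two compartments, 148 mm long in x: the wide one y = -19 to 112 mm (centre 46), the narrow one y = -112 to -25 mm (centre -68).
- slope: Floor of the grey sloping tray (fixed; place and yaw vary). Origin: on the floor, middle of the line where it meets the low-end stop. x: down the slope through the stop (0.26 rad below level, away from the robot); z: square to the floor, up. Floor x -180..0, y -135..135 mm; stop 30 mm high, side walls 18, upper end open. Floor 16 mm above the bench at the low end, 62 at the top. Things do not slide unpushed.
Mind the look-alikes: they are no part of the job. What is shaped like the part that bears small_pot_c but purple is not meant.

How it is judged (in metres and radians):
At the end, for the whole second after the job is handed in: Small pot in the wide and candle in the narrow compartment, upright (0.12 rad) on its floor; reel and carton flat (0.12 rad) on the slope, centres within 38 and 36 mm of the stop; all released and at rest; large pot and flower holder upright, within 25 mm of their start (x of small_pot_c in the frame of crate between -0.074 and 0.074 m and y of small_pot_c in the frame of crate between -0.019 and 0.112 m and z of small_pot_c in the frame of crate between 0.025 and 0.037 m and angle between each of small_pot_c, candle_c, large_pot_c, frog_c's own z axis and vertical below 0.12 rad and x of candle_c in the frame of crate between -0.074 and 0.074 m and y of candle_c in the frame of crate between -0.112 and -0.025 m and z of candle_c in the frame of crate between 0.031 and 0.043 m and x of reel_c in the frame of slope between -0.038 and 0 m and y of reel_c in the frame of slope between -0.135 and 0.135 m and z of reel_c in the frame of slope between 0.0165 and 0.0285 m and angle between the z axis of each of reel_c, carton_c and the z axis of slope, either way round below 0.12 rad and x of carton_c in the frame of slope between -0.036 and 0 m and y of carton_c in the frame of slope between -0.135 and 0.135 m and z of carton_c in the frame of slope between 0.017 and 0.029 m and linear speed of each of small_pot, candle, reel, carton below 0.02 m/s and angular speed of each of small_pot, candle, reel, carton below 0.2 rad/s and distance of each of large_pot_c, frog_c from where it was at the start of the episode below 0.025 m); the robot touches nothing.
It fails at once if the large pot was moved more than 25 mm or tipped (distance of large_pot_c from where it was at the start of the episode above 0.025 m or angle between large_pot_c's own z axis and vertical above 0.35 rad).
It fails at once if the flower holder was moved more than 25 mm or tipped (distance of frog_c from where it was at the start of the episode above 0.025 m or angle between frog_c's own z axis and vertical above 0.35 rad).
It also fails if it takes over 96 s, if anything falls off the work surface, if the arm or the gripper's body presses on something with over 40 N, if the wrist force passes 120 N, or if a joint passes its speed limit or range.

ROBOT

A 6-joint arm with a two-finger parallel gripper is mounted at the origin on the work surface. World frame = base frame: x ahead of the robot, y to its left, z up, the work surface at z = 0. Lengths are in mm, angles in rad, forces in N, time in s.
With the tool pointing down it reaches from about 275 to 825 mm from the base axis. Payload 4.9 kg.
Tool frame: the origin (TCP) lies at the very end of the fingers, on their centre line; the grasp point (between the pads) lies 19 mm behind it; z points along the fingers, y is the line along which they close (so a half turn about z gives the same grasp; the last joint's range is limited). The gripper opens to 85 mm and grips with 20 to 120 N. Pads are 22 mm wide; open, the fingers measure 114 mm over their backs; the gripper's body (76 mm by 85 mm) begins 54 mm behind the grasp point. The pads swing forward as they close: fully open they stand 13 mm farther back than shut.
Start: joints at [1.213, 0.326, -0.193, 1.052, 0, 1.437], TCP at [122.058, 536.303, 231.281] pointing down, gripper open.
Joint ranges: [-2.65, 2.65], [-0.97, 1.79], [-1.3, 1.35], [-1.93, 2.1], [-1.47, 1.37], [-3.14, 3.14]. Speed limits (rad/s): [2.57, 2.57, 3.14, 3.14, 3.14, 3.14].

INTERFACE

Orientations are given as [roll, pitch, yaw] about the fixed x, y, z axes, in that order (R = Rz(yaw) Ry(pitch) Rx(roll)).
In Python, from bench import bot, solve_ik, imaging gives the robot as it stands. Calls block until the motion is done:
- bot.move_ptp(position, orientation): joint-space move of the TCP to a pose.
- bot.movel(position, rot=None, max_speed=150, threshold=None): straight line of the TCP; rot=None keeps the orientation; max_speed is the mean speed in mm/s. With threshold (N) it stops when the force on the tool has changed by that much, and returns True; else False.
- bot.move_j(angles): joint-space move.
- bot.grip(opening, effort=None): opening from 0.0 (shut) to 1.0 (fully open); effort is the grip in N (None keeps the last); returns when the fingers have stopped.
- bot.dwell(seconds).
- solve_ik(position, orientation): joint angles nearest the present ones, or None.
- bot.get_state(): the state.
- imaging.capture(name): name is "side" or "top" or "wrist"; returns the picture (480x640x3 uint8, blue, green, red); there is no depth.
- imaging.camera_model(name): a dict with "K" (3x3 intrinsics, pixels), "position" and "rotation" of the camera in the world. Camera axes: x right, y up, looking along -z (the intrinsics and any distortion apply to the point x, -y, -z); pixel columns grow to the right and rows downward; lengths in mm; the calibration is good to about 2 mm. The wrist camera is an equidistant fisheye: a pixel r from the principal point sees the ray r / f radians off the axis. A picture is of the moment at which its call begins: read the wrist's pose just before it. camera_model takes no time and is no camera call; for the wrist camera it gives the pose at the moment of the call.
A pose or a line that the arm cannot do raises bot.IKError and nothing moves.
- bot.sign_off(): hands the job in; it is judged then, once.
The state is a dict: "t": time; "qpos": joint angles; "joint_velocities": joint speeds; "effort": joint torques, N m; "tcp_pos": TCP position; "orientation": TCP orientation; "contact_force": force on the tool from outside, world axes, zero at the start; "wrist_torque": the same for the moment, N m; "opening": opening from 0.0 (shut) to 1.0 (fully open); "gripper_force": force on a finger pad.
Only numpy, scipy, OpenCV 4.12 (cv2) and the standard library are available. Lean on these libraries where they do the work, as an engineer would, in place of code of your own. Each camera call takes 0.05 s, during which the arm holds its last target. There are 200 camera calls.

## Working session

There is one attempt and no reset: what is moved stays moved. The work goes in short steps, each a Python script; the robot and the scene stay as the last script left them, time stands still between calls to the robot, and variables do not carry over. Pictures are saved under pics/ and viewed, at most 14 in all, crops included, and the job is handed in when it is done.

```bash
ls; mkdir -p pics
python3 - <<'E'
from bench import bot, imaging
import cv2
for n in ("top","side"):
    cv2.imwrite(f"pics/{n}0.png",imaging.capture(n)); m=imaging.camera_model(n); print(n,m)
print(bot.get_state())
E
```

```text
pics
top {'K': array([[580.22556772,   0.        , 323.0080512 ],
       [  0.        , 580.22556772, 239.46517818],
       [  0.        ,   0.        ,   1.        ]]), 'position': array([ 415.15418918,   13.99973428, 1133.02499945]), 'rotation': array([ 0.19841338, -0.01895969, -1.54979246])}
side {'K': array([[461.74596687,   0.        , 312.68144213],
       [  0.        , 461.74596687, 241.65802177],
       [  0.        ,   0.        ,   1.        ]]), 'position': array([462.24443924, 800.03421179, 657.31044095]), 'rotation': array([ 0.95580097,  0.00994286, -2.96421906])}
{'t': 0.1, 'qpos': array([ 1.21280407e+00,  3.26862794e-01, -1.93463011e-01,  1.05197921e+00,
        4.41610023e-06,  1.43662995e+00]), 'joint_velocities': array([ 0.00018789, -0.00064945,  0.00315083,  0.00112752, -0.0021464 ,
        0.00032434]), 'effort': array([ 1.36953433e-03, -4.44238687e+01,  2.63038266e+01,  7.86105345e-03,
       -2.78316293e-05,  3.53318271e-06]), 'tcp_pos': array([121.87166044, 535.81495897, 230.59184109]), 'orientation': array([-3.14009811e+00, -2.06185241e-04,  2.91776662e+00]), 'contact_force': array([ 0.58761096, -0.11060807,  0.16760195]), 'wrist_torque': array([-0.04233142, -0.01775925,  0.03135716]), 'gripper_force': 0.0, 'opening': 1.0011136750251577}
```

View pics/top0.png

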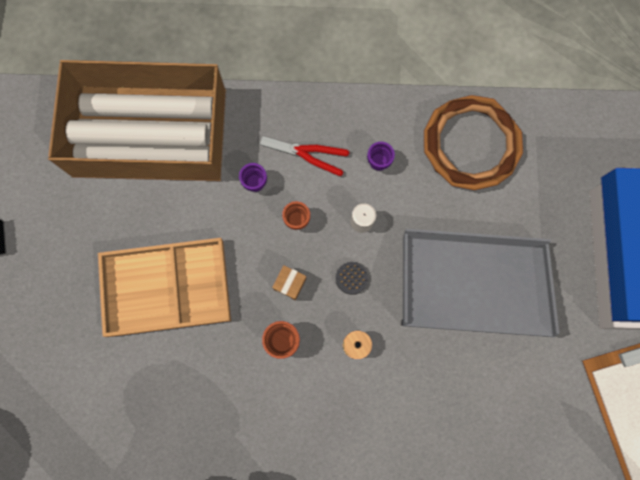

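View pics/side0.png

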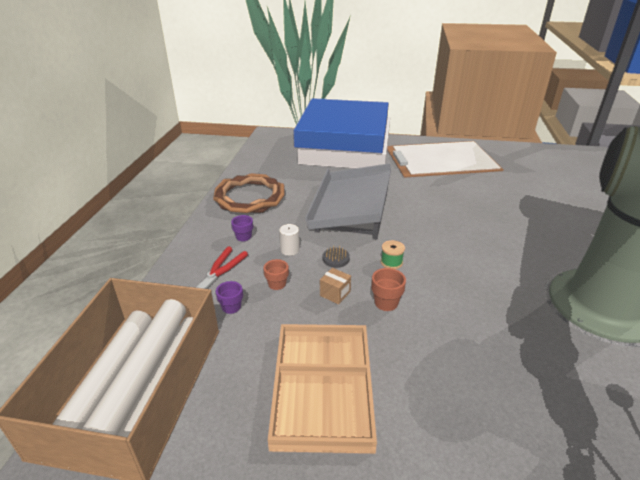

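Top view candidates:
- **Small pot:** orange at (296,215). Look-alikes are the purple pots at (253,177) and (380,156), and the large orange pot at (281,340).
- **Other kit parts:** candle (364,215), reel (357,345), carton (289,282).
- **Stays put:** frog (352,277).
- **Crate:** about (165,287), with the narrow compartment on the right.
- **Tray:** about (480,285).

I choose the orange pot at (296,215) and will check it in enlarged crops.

Run:
```python
import cv2
im=cv2.imread("pics/top0.png")
cv2.imwrite("pics/c1.png",cv2.resize(im[190:365,240:400],None,fx=3.4,fy=3.4,interpolation=cv2.INTER_CUBIC))
a=im[225:345,90:240]; b=im[225:345,395:570]
cv2.imwrite("pics/c2.png",cv2.resize(a,None,fx=4,fy=4,interpolation=cv2.INTER_CUBIC))
cv2.imwrite("pics/c3.png",cv2.resize(b,None,fx=4,fy=4,interpolation=cv2.INTER_CUBIC))
```

```text
(no output)
```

View pics/c1.png

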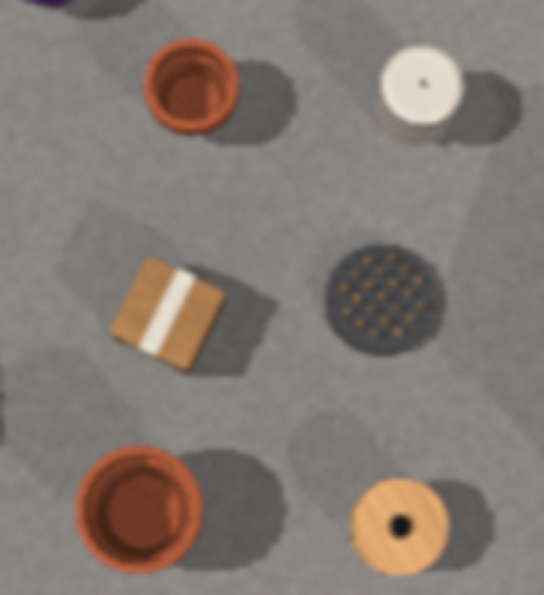

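View pics/c2.png

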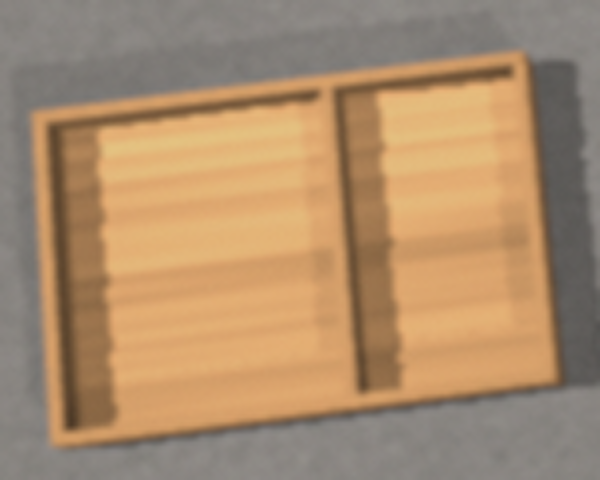

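View pics/c3.png

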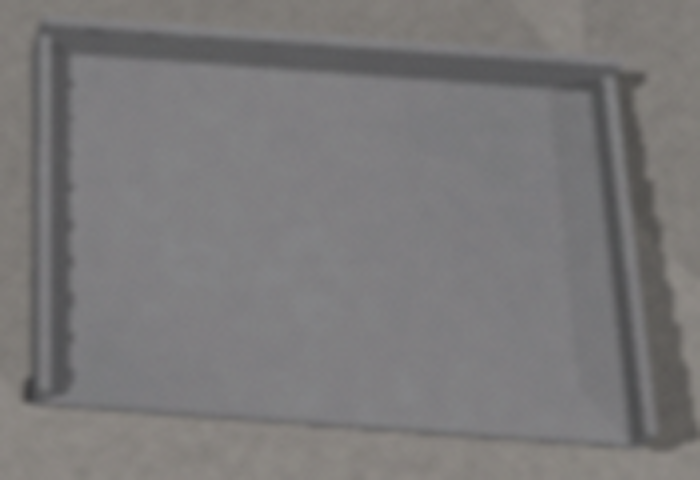

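The crops confirm the choice: orange small pot rim at c1 (191,86), candle (422,86), carton corners clear, reel (400,526). The crate partition is right of centre, so its +y points left. The tray's stop is the upper edge, running from c3 (70,52) to (595,88).

```bash
cat > h.py <<'E'
import numpy as np
from scipy.spatial.transform import Rotation as Ro
from bench import bot, imaging, solve_ik
def ray(name,u,v):
    m=imaging.camera_model(name);K=m["K"]
    d=np.array([(u-K[0,2])/K[0,0],-(v-K[1,2])/K[1,1],-1.])
    return m["position"],Ro.from_euler("xyz",m["rotation"]).apply(d)
def pt(name,u,v,z):
    p,d=ray(name,u,v); return p+d*(z-p[2])/d[2]
def crop(o,s,x,y,z): return pt("top",(x+.5)/s-.5+o[0],(y+.5)/s-.5+o[1],z)
E
python3 - <<'E'
from h import *
np.set_printoptions(precision=1,suppress=True)
c1=lambda x,y,z:crop((240,190),3.4,x,y,z)
for n,a in dict(pot=(191,86,50),candle=(422,86,62),reel=(400,526,45),large=(140,509,68),frog=(385,299,24)).items(): print(n,c1(*a))
c=np.array([c1(x,y,46) for x,y in [(150,257),(225,296),(186,370),(111,329)]]);print(c,c.mean(0))
k=np.array([crop((90,225),4,x,y,30) for x,y in [(34,112),(526,53),(559,383),(54,444)]]);print("crate",k,k.mean(0),[np.linalg.norm(k[i]-k[(i+1)%4]) for i in range(4)])
t=np.array([crop((395,225),4,x,y,z) for x,y,z in [(70,52,16),(597,88,16),(635,445,62),(52,402,62)]]);print("tray",t,[np.linalg.norm(t[i]-t[(i+1)%4]) for i in range(4)])
# sides cross check: predicted side pixels
for n,z,u,v in [("pot",50,276,265),("reel",45,393,246),("candle",62,289,231)]: print(n,pt("side",u,v,z))
E
```

```text
pot [680.   51.2  50. ]
candle [680.4 -78.3  62. ]
reel [438.2 -69.5  45. ]
large [443.7  70.7  68. ]
frog [565.1 -61.5  24. ]
[[582.6  71.2  46. ]
 [561.7  28.9  46. ]
 [520.2  49.2  46. ]
 [541.9  91.3  46. ]] [551.6  60.1  46. ]
crate [[600.9 428.1  30. ]
 [635.6 194.8  30. ]
 [477.8 170.6  30. ]
 [444.4 403.6  30. ]] [539.7 299.3  30. ] [np.float64(235.83975450175814), np.float64(159.65692644149456), np.float64(235.4496530742846), np.float64(158.4119606003842)]
tray [[ 648.2 -178.    16. ]
 [ 636.6 -438.6   16. ]
 [ 460.9 -428.5   62. ]
 [ 474.6 -160.3   62. ]] [np.float64(260.8650521985198), np.float64(181.88813689401962), np.float64(268.4985114988409), np.float64(180.53343545549407)]
pot [681.8  52.3  50. ]
reel [438.9 -64.9  45. ]
candle [678.4 -61.6  62. ]
```

```bash
cat >> h.py <<'E'
np.set_printoptions(precision=3,suppress=True)
CY=0.149; C0=np.array([539.7,299.3,0]); RC=Ro.from_euler("z",CY)
RS=Ro.from_euler("xyz",[0,.26,-.047]); S0=np.array([642,-305.5,16.])
down=lambda yaw:np.array([np.pi,0,yaw])
OS=(RS*Ro.from_euler("x",np.pi)*Ro.from_euler("z",np.pi)).as_euler("xyz")
crate=lambda x,y,z:C0+RC.apply([x,y,z])
slope=lambda x,y,z:S0+RS.apply([x,y,z])
def say(*a):
    s=bot.get_state(); print(*a,"t=%.1f"%s["t"],s["tcp_pos"],"op %.3f"%s["opening"],"F",s["contact_force"],"g %.1f"%s["gripper_force"])
def pick(x,y,z,yaw,eff=30,up=170):
    bot.move_ptp([x,y,130],down(yaw)); bot.grip(1.0)
    print("hit",bot.movel([x,y,z],max_speed=100,threshold=12))
    bot.grip(0.0,eff); say("gripped")
    bot.movel([x,y,up],max_speed=150); say("lifted")
def shot(n,name):
    import cv2; cv2.imwrite(f"pics/{name}.png",imaging.capture(n))
E
python3 - <<'E'
from h import *
for p,o in [([680,51,18],down(CY+np.pi/2)),([680,-78,20],down(CY+np.pi/2)),(crate(0,46,27),down(CY+np.pi/2)),(crate(0,-68,27),down(CY+np.pi/2)),([438,-69,10],down(np.pi)),([551.6,60,10],down(2.685)),
 (slope(-20,-45,10),OS),(slope(-60,-45,60),OS),(slope(-20,65,10),OS),(slope(-60,65,60),OS)]: print(p,solve_ik(p,o))
pick(680,51,18,CY+np.pi/2)
E
```

```text
[680, 51, 18] [-0.033  0.753 -0.051  0.767  0.     1.389]
[680, -78, 20] [-0.222  0.755 -0.041  0.775  0.     1.2  ]
[532.871 344.79   27.   ] [ 0.458  0.669 -0.195  0.707  0.     1.88 ]
[549.795 232.053  27.   ] [ 0.276  0.613 -0.308  0.65   0.     1.698]
[438, -69, 10] [-0.323  0.433 -0.731  0.408  0.    -0.323]
[551.6, 60, 10] [-0.025  0.578 -0.438  0.555  0.     0.432]
[ 623.147 -349.663   30.806] [-0.561  0.994  0.455  1.26  -0.127 -0.499]
[ 597.374 -348.451   89.408] [-0.577  0.894  0.401  1.304 -0.13  -0.516]
[ 628.315 -239.784   30.806] [-0.431  0.917  0.292  1.187 -0.096 -0.372]
[ 602.542 -238.572   89.408] [-0.444  0.816  0.243  1.238 -0.1   -0.385]
hit False
gripped t=4.6 [680.681  51.022  18.886] op 0.613 F [-0.49  -0.16   3.926] g 32.1
lifted t=5.8 [679.177  51.015 168.7  ] op 0.611 F [-0.2   -0.036 -0.958] g 31.6
```

```bash
cat >> h.py <<'E'
def place(p,yaw,zg,opn,floor=6):
    """zg: TCP height when gripped standing at z=0"""
    p=np.array(p,float); at=lambda z:[p[0],p[1],z]
    bot.move_ptp(at(150),down(yaw)); bot.movel(at(zg+floor+12),max_speed=120)
    print("touch",bot.movel(at(zg+floor-3),max_speed=25,threshold=5)); say()
    bot.grip(opn); bot.movel(at(150)); say("released")
E
python3 - <<'E'
from h import *
Y=CY+np.pi/2
place(crate(0,46,0),Y,18.9,0.85)
pick(680.4,-78.3,22,Y)
place(crate(0,-68,0),Y,22.5,0.8)
shot("top","top1"); shot("side","side1")
E
```

```text
touch True
t=8.6 [532.792 344.868  24.817] op 0.611 F [-0.693  0.64   4.224] g 31.7
released t=10.0 [532.243 344.459 149.03 ] op 0.849 F [-0.222 -0.479  0.059] g 0.0
hit False
gripped t=13.6 [681.087 -78.363  22.805] op 0.527 F [0.093 0.634 4.579] g 31.1
lifted t=14.7 [679.561 -78.155 168.662] op 0.532 F [ 0.029  0.284 -1.533] g 30.8
touch True
t=17.6 [549.84  232.104  28.752] op 0.534 F [-1.904 -0.286  5.594] g 31.3
released t=18.9 [549.129 231.859 149.092] op 0.800 F [ 0.254 -0.081 -0.844] g 0.0
```

View pics/side1.png

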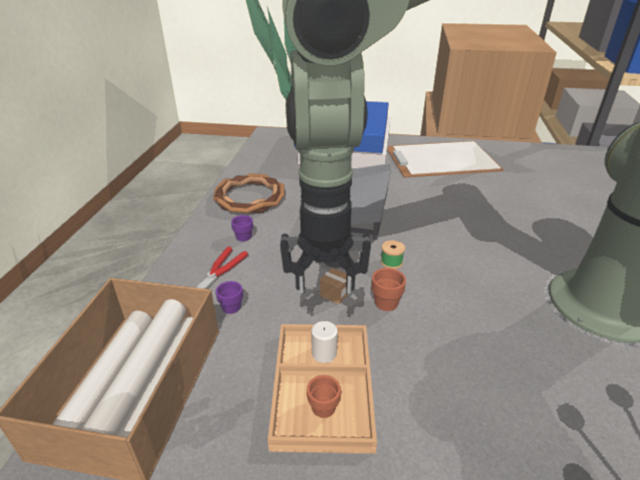

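Side view: the candle stands upright in the narrow compartment (323,342) and the pot upright in the wide one (323,395). Next is the reel.

```bash
cat >> h.py <<'E'
def tray(y,zg,opn):
    bot.move_ptp(slope(-70,y,zg+110),OS); bot.movel(slope(-55,y,zg+12),max_speed=130)
    print("floor",bot.movel(slope(-55,y,zg-6),max_speed=25,threshold=5)); say(); 
    loc=lambda:RS.inv().apply(bot.get_state()["tcp_pos"]-S0)
    a=loc(); print("local",a)
    print("stop",bot.movel(slope(-12,y,a[2]),max_speed=25,threshold=8)); b=loc(); print("local",b); say()
    bot.grip(opn); b=loc(); bot.movel(slope(b[0],y,zg+110)); say("released")
E
python3 - <<'E'
from h import *
pick(438.2,-69.5,10,np.pi)
tray(-45,10.5,0.85)
shot("top","top2")
E
```

```text
hit False
gripped t=22.8 [438.556 -69.396  10.597] op 0.592 F [-0.967  0.517  5.281] g 30.1
lifted t=24.0 [437.524 -69.296 169.223] op 0.596 F [ 0.045 -0.726 -1.118] g 31.4
floor True
t=26.7 [ 589.744 -348.214   40.228] op 0.593 F [ 1.117 -0.014  4.482] g 31.6
local [-54.733 -45.122  10.511]
stop True
local [-53.928 -45.008  10.506]
t=27.1 [ 590.526 -348.136   40.017] op 0.593 F [-0.067  0.604  4.386] g 31.6
released t=28.4 [ 618.026 -349.202  145.401] op 0.849 F [ 0.471 -0.367 -0.191] g 0.0
```

View pics/top2.png

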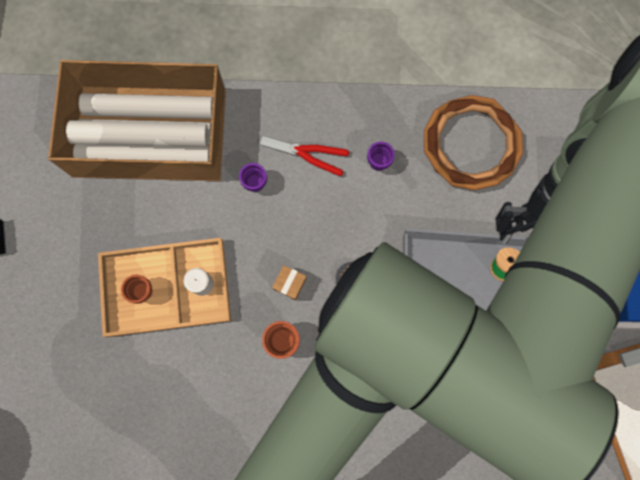

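The slide stopped early at x≈-54 on a friction transient. The reel stands flat on the floor at about (507,262). I'll regrip it, unload it by 1 mm and slide again with a retry loop.

```bash
cat >> h.py <<'E'
loc=lambda:RS.inv().apply(bot.get_state()["tcp_pos"]-S0)
def slide(y,opn):
    a=loc(); z=a[2]+1; bot.movel(slope(a[0],y,z),max_speed=20); bot.dwell(.2)
    for i in range(4):
        a=loc(); r=bot.movel(slope(-12,y,z),max_speed=30,threshold=12); b=loc(); print("slide",r,a,b); 
        if b[0]-a[0]<1 and b[0]>-42 or b[0]>-13: break
    say(); bot.grip(opn); b=loc(); bot.movel(slope(b[0],y,120)); say("released")
def tray(y,zg,opn):
    bot.move_ptp(slope(-70,y,zg+110),OS); bot.movel(slope(-55,y,zg+12),max_speed=130)
    print("floor",bot.movel(slope(-55,y,zg-6),max_speed=25,threshold=5)); say(); slide(y,opn)
E
python3 - <<'E'
from h import *
bot.grip(1.0)
bot.movel(slope(-54,-45,115)); print(bot.movel(slope(-54,-45,10.5),max_speed=100,threshold=12))
bot.grip(0,30); say(); slide(-45,.85)
E
```

```text
False
t=30.6 [ 590.906 -348.232   40.732] op 0.592 F [1.299 0.36  4.041] g 30.9
slide True [-53.86  -44.909  11.804] [-25.552 -44.963  12.251]
slide True [-25.552 -44.963  12.251] [-25.591 -44.975  12.363]
t=32.3 [ 618.358 -349.412   34.527] op 0.592 F [-3.895 -0.591  6.087] g 31.6
released t=33.5 [ 645.995 -350.54   137.519] op 0.850 F [-0.43  -0.12   0.974] g 0.0
```

Reel contact came at x=-25.6, against -26 expected. Now the carton.

Run:
```python
from h import *
pick(551.6,60.1,10,2.685)
tray(60,10.6,0.8)
bot.move_ptp([480,100,220],down(np.pi))
shot("top","top3")
import cv2
im=cv2.imread("pics/top3.png"); cv2.imwrite("pics/c4.png",cv2.resize(im[200:365,230:570],None,fx=2.3,fy=2.3,interpolation=cv2.INTER_CUBIC))
```

```text
hit False
gripped t=37.1 [552.214  60.204  10.563] op 0.556 F [0.529 0.572 4.71 ] g 32.1
lifted t=38.3 [550.788  60.092 168.963] op 0.556 F [ 0.082 -0.489 -0.435] g 31.6
floor True
t=41.0 [ 594.494 -243.378   40.188] op 0.556 F [ 1.202 -0.03   3.321] g 32.2
slide True [-55.075  60.12   10.956] [-24.214  60.31   10.539]
slide True [-24.214  60.31   10.539] [-24.072  60.333  10.635]
t=42.7 [ 624.328 -244.269   32.466] op 0.556 F [-0.109 -0.207  3.798] g 32.3
released t=43.9 [ 651.304 -245.665  137.348] op 0.797 F [ 0.586  0.044 -1.122] g 0.0
```

View pics/c4.png

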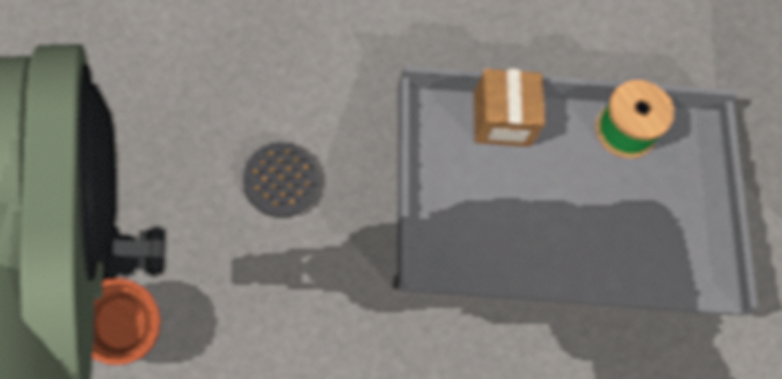

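Run:
```python
from h import *
for n,x,y,h in [("carton",512,94,46),("reel",641,108,45)]:
    p,d=ray("top",(x+.5)/2.3-.5+230,(y+.5)/2.3-.5+200)
    a,b=RS.inv().apply(p-S0),RS.inv().apply(d); print(n,a+b*(h-a[2])/b[2])
```

```text
carton [-23.551  59.866  46.   ]
reel [-27.526 -46.163  45.   ]
```

The crop shows the carton (512,94) and reel (641,108) side by side at the stop, measured at x=-24 and -28 mm. The frog is in its original place, and so is the large pot as far as it can be seen behind the arm.

```bash
python3 -c "
from bench import bot
print(bot.sign_off())"
```

```text
the job is handed in; nothing more can be done
None
```

I made up both kits and handed the job in at about 45 s of the 96 s: the pot and candle stand upright in the crate, and the reel and carton lie flat against the tray's stop; sign-off returned no verdict.

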